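# Unload the glue press pile

## Robot

A 7-joint arm with a two-finger parallel gripper is mounted at the origin on the work surface; the furniture and walls round the work are solid. World frame = base frame: x ahead of the robot, y to its left, z up, the work surface at z = 0. Lengths are in m, angles in rad, forces in N, time in s.
With the tool pointing down it reaches from about 0.375 to 0.925 m from the base axis. Payload 3.1 kg.
Tool frame: the origin (TCP) lies midway between the tips of the shut fingers; the grasp point (between the pads) lies 19 mm behind it; z points along the fingers, y is the line along which they close (so a half turn about z gives the same grasp; the last joint's range is limited). The gripper opens to 85 mm and grips with 20 to 120 N. Pads are 22 mm wide; open, the fingers measure 114 mm over their backs; the gripper's body (76 mm by 85 mm) begins 54 mm behind the grasp point. The pads swing forward as they close: fully open they stand 13 mm farther back than shut.
Start: joints at [-1.251, 0.383, 0.044, 1.598, -0.018, 1.161, -0.05], TCP at [0.264, 0.594, 0.231] pointing down, gripper open.
Joint ranges: [-2.61, 2.61], [-0.41, 2.15], [-1.48, 1.57], [0, 2.5], [-1.57, 4.71], [0.05, 1.97], [-2.85, 2.85]. Speed limits (rad/s): [2.79, 2.79, 3.14, 3.14, 3.14, 3.14, 3.14].

## Interface

Orientations are given as a 3x3 rotation matrix whose columns are the frame's x, y, z axes.
In Python, from station import env, vision, job gives the robot as it stands. The module is installed in compiled form; this text tells all that it offers.
- The arm moves only by the tool play_rows, never from a script. Its arguments are lists of equal length, an entry for each row: "delta_pos": the shift along the tool's x, y, z in mm, a list of three; "rot": the turn, a rotation vector about the tool's x, y, z in degrees, a list of three; "gripper": the opening in per cent of the stroke, from 0 (shut) to 100 (fully open). A call has 1 to 12 rows; each row is the pose to reach, as a shift and turn from the pose commanded when the call began, along the tool's axes at that moment; what a row does not reach only later rows make up. A row lasts 1/10 s, in which the tool goes at most 50 mm and 8.59 degrees, less where a joint would pass 70% of its speed; a pose out of reach is approached as far as the arm can. A call with a gripper value outside its range is refused whole. The fingers move at their own pace and stop on an object; the grip force is fixed at half the most. Time passes only in rows, so rows that repeat a pose let the fingers close. It gives the time, the measured TCP pose, the force, the opening and the grip force at its end, in the units of the state.
- env.sense(): the state, without advancing time (a new reading comes with each control period).
- vision.grab_frame(name): name is "side" or "top"; returns a dict with "img" (480x640x3 uint8, red, green, blue), "z_map" (480x640 float32, m along the optical axis (not along the pixel's ray), 0 where there is no reading), "mtx" (3x3 intrinsics, pixels), "view" (4x4, takes a point from world to camera coordinates). Camera axes: x right, y up, looking along -z (the intrinsics and any distortion apply to the point x, -y, -z); pixel columns grow to the right and rows downward; lengths in m; the calibration is good to about 2 mm. A picture is of the moment at which its call begins.
- job.job_done(): hands the job in; it is judged then, once.
The state is a dict: "clock": time; "qpos": joint angles; "qvel": joint speeds; "effort": joint torques, N m; "eef_pos": TCP position; "ee_rot": TCP orientation; "contact_force": force on the tool from outside, world axes, zero at the start; "wrist_torque": the same for the moment, N m; "gripper_width": finger opening in m; "gripper_force": force on a finger pad.
Only numpy, scipy, OpenCV 4.12 (cv2) and the standard library are available. Lean on these libraries where they do the work, as an engineer would, in place of code of your own. Each camera call takes 0.05 s, during which the arm holds its last target. There are 200 camera calls.

## Task

The glue on the scraper handle has set: take the press pile apart from the top down, one thing at a time. Seat each brass weight in the bored wooden seat of its own size, then lay the plywood caul flat on its drying rest between the pegs, and last lay the scraper handle flat in its tray. Set things down rather than dropping them, keep the weights upright and leave the round tin where it is.

Things in the scene. Friction and masses are not known exactly. Their poses are not given: they have to be found in the camera images.
- large_weight: Large brass weight, body 36 mm across and 30 mm high, then a neck and a 24 mm knob, 51 mm high in all, 0.32 kg. Stands upright on the caul near one end of it. Origin at the centre of its underside, z up its axis.
- small_weight: Small brass weight with a knob, 24 mm across (body up to about 20 mm, may be gripped at any height up to 35 mm), 35 mm high in all, 0.18 kg. Stands upright on the caul, 48 mm along it from the large weight (centre to centre); which weight is at which end varies. Origin at the centre of its underside, z up its axis.
- caul: Upper caul: plain plywood block with a thin cork face below, 44 mm (its x) by 90 mm (its y) by 18 mm high, 0.08 kg, lying loose along the wooden part of the scraper handle (whose wood shows a little at one end of it and whose tang at the other) with both weights on it. Origin at the centre of its underside, z up.
- handle_blank: Scraper handle: steel tang glued between two dark wooden scales, lying on the press board under the caul. The wooden part is 26 mm (its x) by 96 mm (its y, from -60 to +36 mm) by 19 mm high; the steel tang, 22 mm wide and 3 mm thick, sticks out 24 mm at the +y end (to +60 mm) at 8 to 11 mm height and shows from above. 0.13 kg. Origin at the centre of the underside of its whole 120 mm length, z up; the middle of the wooden part (where to grip) is 12 mm from it towards -y.
- press_board: White-faced press board fixed to the bench, 70 mm (its x) by 130 mm (its y) by 12 mm high; the pile stands on it, from below: scraper handle, caul, two weights side by side. Stays. Origin at the centre of its underside.
- large_seat: Wooden block fixed to the bench, 70 by 70 mm and 20 mm high, with a round pocket 46 mm across and 9 mm deep in the middle of its top (floor 11 mm above the bench): the large weight's seat. Origin at the centre of its underside.
- small_seat: Wooden block fixed to the bench, 56 by 56 mm and 20 mm high, with a round pocket 33 mm across and 9 mm deep in the middle of its top (floor 11 mm above the bench): the small weight's seat. Origin at the centre of its underside.
- caul_rest: Drying rest for the caul, fixed to the bench: plywood plate 76 mm (its x) by 122 mm (its y), with two crosswise dowels whose tops are 12 mm above the bench, on which the caul lies with its length along the rest's y (either way round), inside eight upright pegs (tops 24 mm above the bench) that leave about 7 mm play each way. The pegs on the long sides stand 36 mm from the middle of the length, so fingers have room there. Origin at the centre of its underside.
- blank_tray: Shallow wooden tray for the scraper handle, fixed to the bench: outside 52 mm (its x) by 146 mm (its y), inside 42 by 136 mm, cork-lined floor 4 mm above the bench, walls up to 12 mm above the bench, with finger gaps 80 mm long in the middle of both long sides. The handle lies in it along the tray's y, tang to either end. Origin at the centre of its underside.
- tin: Small round brown tin, 43 mm across and 21 mm high, standing loose on the bench: a bystander. Origin at the centre of its underside.
Not all that is in view belongs to the job. Leave any green look-alike of the small_weight alone.

How it is judged:
By the outcome, as a careful person would: the job done as asked, in the order asked, and still so for the second after the job is handed in, with the robot touching nothing.
It also fails if it takes over 86 s, if anything falls off the work surface, if the arm or the gripper's body presses on something with over 40 N, if the wrist force passes 120 N, or if a joint passes its speed limit or range.

## Working session

There is one attempt and no reset: what is moved stays moved. The work goes in short steps, Python scripts to look and compute and a tool call to move; the robot and the scene stay as the last step left them, time stands still between calls to the robot, and variables do not carry over. Pictures are saved under pics/ and viewed, at most 14 in all, crops included, and the job is handed in when it is done.

Besides the shell and the picture viewer there is one more tool, called after "Emit:" as name(argument=value, ...), one argument or row to a line, values as JSON. play_rows: Moves the arm, as the interface text tells. Its arguments: {"type":"object","properties":{"delta_pos":{"type":"array"},"rot":{"type":"array"},"gripper":{"type":"array"}},"required":["delta_pos","rot","gripper"]}

```bash
mkdir -p pics; cat > h.py <<'E'
import numpy as np, cv2
from station import env, vision, job
def grab(n):
    f=vision.grab_frame(n); return f
def save(f,name,crop=None,s=1):
    im=f["img"][:,:,::-1]
    if crop: x0,y0,x1,y1=crop; im=im[y0:y1,x0:x1]
    cv2.imwrite("pics/"+name,cv2.resize(im,None,fx=s,fy=s,interpolation=cv2.INTER_CUBIC))
def world(f):
    z=f["z_map"]; K=f["mtx"]; v,u=np.mgrid[0:480,0:640]
    X=(u-K[0,2])/K[0,0]*z; Y=(v-K[1,2])/K[1,1]*z
    p=np.stack([X,-Y,-z,np.ones_like(z)],-1)
    return (p@np.linalg.inv(f["view"]).T)[...,:3]
E
python3 - <<'E'
from h import *
s=env.sense(); print(s)
for n in("top","side"):
    f=grab(n); save(f,n+"0.png"); np.savez(n+"0.npz",**f); print(f["mtx"],f["view"],[k for k in f])
    print((f["z_map"]>0).mean())
E
```

```text
{'clock': 0.0, 'qpos': array([-1.2508003 ,  0.383847  ,  0.04382269,  1.59961482, -0.01788949,
        1.16116592, -0.04987623]), 'qvel': array([-0.00035041, -0.00020476,  0.0016456 , -0.00085611, -0.00186033,
        0.0006353 , -0.00232759]), 'effort': array([-5.25444157e-04, -4.33453774e+01,  1.02390435e+00, -2.49514657e+01,
        1.04908660e-02,  1.12673358e-02,  6.83798405e-06]), 'eef_pos': array([0.26335145, 0.59321798, 0.22986029]), 'ee_rot': array([[-9.14033162e-01,  4.05638391e-01, -9.35118797e-04],
       [ 4.05639442e-01,  9.14029831e-01, -2.47188589e-03],
       [-1.47965339e-04, -2.63870674e-03, -9.99996508e-01]]), 'contact_force': array([ 0.07664458, -0.66058132,  0.62356583]), 'wrist_torque': array([-0.04544655,  0.00404726,  0.01596157]), 'gripper_force': 0.0, 'gripper_width': 0.08561536338519579}
[[618.27979527   0.         312.72703063]
 [  0.         618.27979527 225.57232451]
 [  0.           0.           1.        ]] [[ 0.01312264 -0.99957837  0.02590136 -0.11422367]
 [ 0.99466628  0.01569974  0.10194365 -0.5045645 ]
 [-0.10230731  0.02442544  0.99445292 -1.2689017 ]
 [ 0.          0.          0.          1.        ]] ['img', 'z_map', 'mtx', 'view']
0.996083984375
[[441.55215578   0.         320.48988312]
 [  0.         441.55215578 239.74566718]
 [  0.           0.           1.        ]] [[-0.90641907 -0.42188191 -0.02049675  0.4120909 ]
 [ 0.15237909 -0.37187654  0.91569015 -0.17086158]
 [-0.39393537  0.82687574  0.40136197 -0.59097963]
 [ 0.          0.          0.          1.        ]] ['img', 'z_map', 'mtx', 'view']
0.921220703125
```

View pics/top0.png

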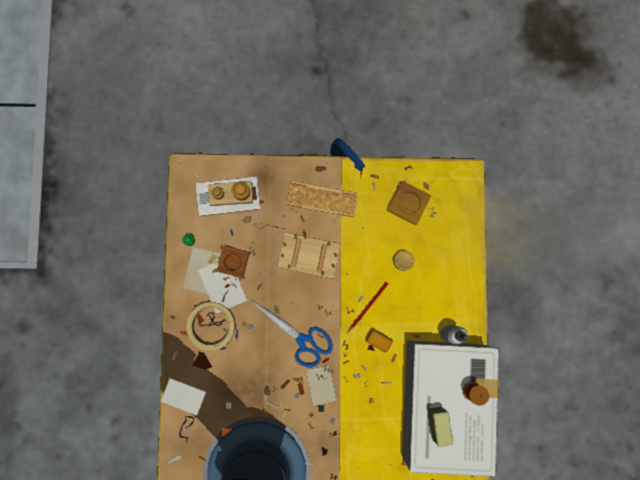

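View pics/side0.png

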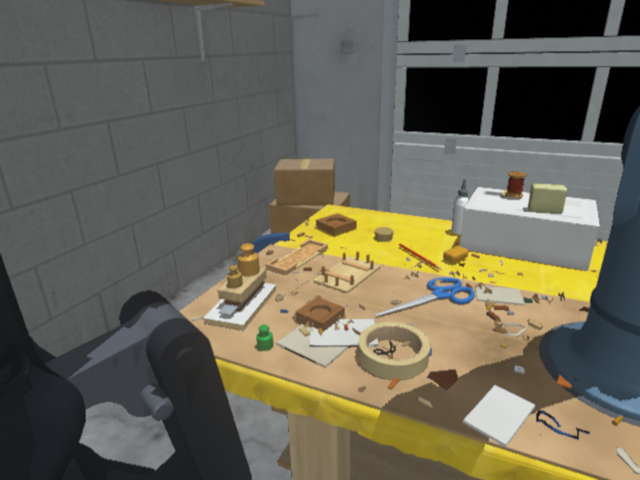

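The top view shows:
- Pile at (228,195), with the small weight at (218,191), the large weight at (241,188) and the tang to the left.
- Tray at (321,197), caul rest at (309,255), large seat at (409,201) and small seat at (233,262).
- Tin at (403,260).

These could be mistaken for the small weight: the green look-alike (188,239), the tin (403,260), the cork-coloured spool (475,392) and the large weight (241,188). The brass one at (218,191), on the pile, is the right one.

```bash
python3 - <<'E'
from h import *
f=dict(np.load("top0.npz")); W=world(f)
save(f,"top0c.png",(165,150,445,290),2.8)
np.set_printoptions(precision=4,suppress=True)
for n,(u,v) in dict(small=(218,191),large=(241,188),tang=(204,198),caulmid=(229,196),handend=(255,193),board=(199,209),smallseat=(233,262),sseatrim=(222,256),largeseat=(409,201),lrim=(397,192),rest=(309,255),tray=(321,197),tin=(403,260),green=(188,239),table=(270,220)).items(): print(n,W[v,u])
g=dict(np.load("side0.npz")); V=world(g)
for n,(u,v) in dict(large=(248,247),small=(235,268),sseat=(319,313),board=(262,305),lseat=(336,224),tin=(383,233)).items(): print('side',n,V[v,u])
# height masks in region
R=np.zeros((480,640),bool);R[165:290,170:440]=1
H=W[...,2]
def rect(m,name):
    n,l,st,c=cv2.connectedComponentsWithStats(m.astype(np.uint8))
    for i in range(1,n):
        if st[i,4]<25: continue
        P=W[l==i]; r=cv2.minAreaRect((P[:,:2]*1000).astype(np.float32)); print(name,c[i].round(1),st[i,4],'rect',np.round(r[0],1),np.round(r[1],1),round(r[2],1),'z',P[:,2].mean().round(4))
rect(R&(H>0.0085)&(H<0.03),"low"); rect(R&(H>.044)&(H<.056),"caul"); rect(R&(H>.065),"weights"); rect(R&(H>.092),"Lknob")
E
```

```text
small [0.5672 0.0857 0.0834]
large [0.572  0.0386 0.0961]
tang [0.5609 0.1221 0.0256]
caulmid [0.5619 0.0668 0.0534]
handend [0.5718 0.0148 0.0357]
board [0.5391 0.1339 0.0124]
smallseat [0.4282 0.0594 0.0104]
sseatrim [0.44   0.0818 0.0193]
largeseat [ 0.5646 -0.3136  0.0064]
lrim [ 0.5826 -0.2866  0.0131]
rest [ 0.4455 -0.1003  0.0066]
tray [ 0.5711 -0.1246 -0.0007]
tin [ 0.4373 -0.2988  0.0154]
green [0.4735 0.1511 0.0341]
table [ 0.5194 -0.0161  0.0011]
side large [0.564  0.0463 0.0983]
side small [0.5611 0.0907 0.0808]
side sseat [0.4296 0.0588 0.0109]
side board [0.5355 0.0618 0.0015]
side lseat [ 0.5478 -0.2873  0.0191]
side tin [ 0.4316 -0.2831  0.0163]
low [223.9 198.1] 959 rect [568.7  75.1] [ 70.9 130.1] 7.6 z 0.0144
low [293.7 192.9] 121 rect [576.5 -70.2] [32.3 53.2] 80.3 z 0.0128
low [408.8 202.3] 1052 rect [ 560.6 -311.3] [71.2 71.6] 64.5 z 0.0177
low [350.1 203.7] 124 rect [ 557.  -182.3] [32.2 52.6] 80.2 z 0.0121
low [188.7 239.8] 72 rect [474.1 154.5] [22.3 23.3] 19.4 z 0.0199
low [295.8 250.7] 190 rect [452.3 -65.4] [47.5 69.8] 57.2 z 0.0121
low [322.8 256.8] 160 rect [ 438.9 -133.7] [28.6 68.4] 78.2 z 0.0128
low [231.7 261.4] 728 rect [431.4  68.3] [76.5 57.1] 74.9 z 0.0182
low [403.4 260.2] 326 rect [ 437.2 -299.3] [41.3 41.3] 72.7 z 0.0168
caul [227.4 194.3] 532 rect [569.2  66.3] [44.7 90.5] 4.7 z 0.0495
weights [240.3 190.2] 260 rect [476.4  -5. ] [246.6  35.1] 26.3 z 0.1027
weights [216.8 192.2] 112 rect [566.5  90.5] [22.8 22.6] 1.0 z 0.0757
Lknob [239.3 188.3] 111 rect [480.3 -18.2] [241.1  23.1] 33.6 z 0.1218
```

View pics/top0c.png

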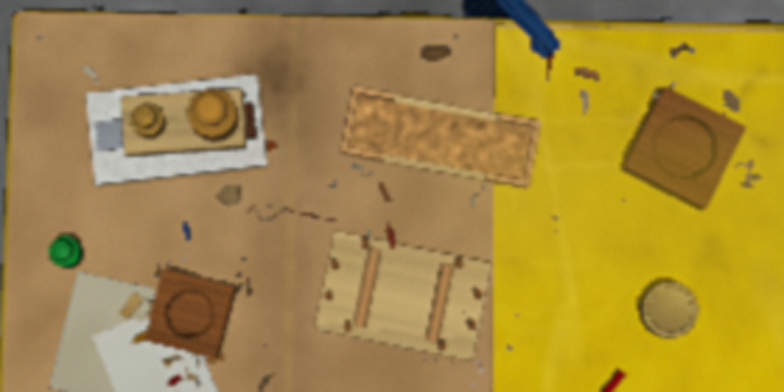

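Crop: the brass small weight at crop pixel (148,118), the large at (213,114), the tang at the left end (108,135), and the green look-alike separate at (66,250). The choice is confirmed.

```bash
cat >> h.py <<'E'
def cluster(W,box,z0,z1,img=None):
    m=(W[...,0]>box[0])&(W[...,0]<box[1])&(W[...,1]>box[2])&(W[...,1]<box[3])&(W[...,2]>z0)&(W[...,2]<z1)
    return W[m]
def rep(P,n):
    r=cv2.minAreaRect((P[:,:2]*1000).astype(np.float32)); print(n,len(P),'ctr',np.round(r[0],1),np.round(r[1],1),round(r[2],1),'med',np.round(np.median(P,0)*1000,1),'mean',np.round(P.mean(0)*1000,1))
E
python3 - <<'E'
from h import *
for n in("top","side"):
    f=dict(np.load(n+"0.npz")); W=world(f); print(n)
    rep(cluster(W,(.54,.60,.01,.062),.062,.11),"large")
    rep(cluster(W,(.54,.60,.01,.062),.088,.11),"Lknob")
    rep(cluster(W,(.54,.60,.068,.12),.062,.11),"small")
    rep(cluster(W,(.54,.60,.068,.12),.077,.11),"Sknob")
    rep(cluster(W,(.53,.61,0,.13),.044,.056),"caul")
    rep(cluster(W,(.52,.62,.115,.15),.02,.03),"tang")
    rep(cluster(W,(.40,.47,.02,.10),.015,.03),"sseat")
    rep(cluster(W,(.41,.45,.04,.08),.005,.0145),"spocket")
    rep(cluster(W,(.50,.62,-.37,-.26),.010 if n=="top" else .015,.03),"lseat")
    rep(cluster(W,(.54,.58,-.34,-.285),.0,.0095 if n=="top" else .0145),"lpocket")
    rep(cluster(W,(.38,.51,-.18,-.03),.015,.03),"pegs")
    rep(cluster(W,(.38,.51,-.18,-.03),.0035,.03),"rest")
    rep(cluster(W,(.41,.48,-.14,-.06),.0085,.014),"dowels")
    rep(cluster(W,(.52,.62,-.21,-.045),.0075,.02),"tray")
    t=cluster(W,(.505,.53,-.2,-.05),-.02,.02);rep(t,"bench by tray")
    rep(cluster(W,(.39,.48,-.34,-.25),.015 if n=="side" else .01,.03),"tin")
E
```

```text
top
large 260 ctr [570.9  41.9] [34.4 34.9] 64.8 med [568.1  40.1  84.3] mean [568.7  40.5  88.2]
Lknob 111 ctr [571.3  42.1] [20.7 22.6] 55.5 med [570.9  41.7 100. ] mean [570.9  41.5  99.7]
small 117 ctr [566.5  89.9] [22.8 23.8] 1.0 med [565.2  87.7  72.3] mean [565.8  88.8  75.2]
Sknob 46 ctr [566.5  90. ] [13.7 12.6] 3.1 med [566.6  89.6  83.6] mean [566.9  89.6  83.8]
caul 532 ctr [569.2  66.3] [44.7 90.5] 4.7 med [562.2  73.2  49.6] mean [565.9  70.7  49.5]
tang 81 ctr [558.6 124.3] [27.6 17.9] 3.4 med [562.6 124.6  24.1] mean [562.  124.7  24.1]
sseat 535 ctr [430.4  62.1] [60.7 57.8] 76.8 med [430.1  61.8  20.4] mean [429.6  60.9  20.4]
spocket 162 ctr [429.2  61.3] [31.5 29.8] 2.1 med [430.   61.2  10.7] mean [429.3  60.9  10.6]
lseat 997 ctr [ 557.  -318.9] [88.  71.6] 64.5 med [ 560.4 -311.    18.9] mean [ 560.1 -311.1   18.1]
lpocket 93 ctr [ 560.  -312.3] [41.3 39.1] 88.4 med [ 562.  -313.6    8.1] mean [ 562.  -313.4    7.8]
pegs 80 ctr [ 442.9 -113.6] [144.1  68.7] 79.2 med [ 443.8 -123.5   22.6] mean [ 444.3 -101.7   21.7]
rest 2024 ctr [ 444.9 -104.9] [129.6 149.1] 
[... 1330 characters left out ...]
ket 69 ctr [ 563.4 -323.9] [28.8 32.9] 76.4 med [ 563.5 -326.9   10.6] mean [ 563.4 -326.2   11. ]
pegs 124 ctr [ 441.4 -112.7] [142.1  70.1] 80.2 med [443.5 -70.8  19.9] mean [442.7 -94.8  19.9]
rest 1312 ctr [ 447.9 -112.3] [147.   89.8] 78.4 med [442.1 -96.2   5.8] mean [442.8 -95.4   7.9]
dowels 158 ctr [ 443.9 -100.3] [71.2 63.2] 82.0 med [444.7 -79.3  10.5] mean [445.2 -98.3  10.4]
tray 209 ctr [ 566.  -126.9] [149.4  54.3] 80.3 med [565.1 -83.3  10.3] mean [ 565.6 -119.2   10.1]
bench by tray 416 ctr [ 517.4 -125.4] [ 24.8 149.2] 0.0 med [ 517.8 -115.8   -1.1] mean [ 517.8 -119.    -0.9]
tin 94 ctr [ 436.4 -301.6] [38.5 38.9] 16.6 med [ 436.2 -299.9   16.1] mean [ 436.1 -300.4   16.1]
```

```bash
cat >> h.py <<'E'
from scipy.spatial.transform import Rotation as R_
def go(x,y,z,yaw):
    """x,y,z mm; yaw deg = world angle of tool y axis (mod 180, nearest)"""
    s=env.sense(); R=s["ee_rot"]; cur=np.degrees(np.arctan2(R[1,1],R[0,1])); yaw=cur+((yaw-cur+90)%180-90)
    a=np.radians(yaw); ty=np.array([np.cos(a),np.sin(a),0]); tz=np.array([0,0,-1.]); T=np.stack([np.cross(ty,tz),ty,tz],1)
    d=R.T@(np.array([x,y,z])-s["eef_pos"]*1000)
    print("t",round(s["clock"],2),"tcp",(s["eef_pos"]*1000).round(1),"cyaw",round(cur,1),"q",s["qpos"].round(2),"DELTA",d.round(1),"ROT",R_.from_matrix(R.T@T).as_rotvec(degrees=True).round(2),"w",round(s["gripper_width"]*1000,1),"F",s["contact_force"].round(1),round(s["gripper_force"],1))
E
python3 -c "
from h import *
go(566.2,90,130,5.1)"
```

```text
t 0.1 tcp [263.4 593.3 230. ] cyaw 66.1 q [-1.25  0.38  0.04  1.6  -0.02  1.16 -0.05] DELTA [-480.9 -336.9  100.9] ROT [-0.12  0.08 60.97] w 85.3 F [0.3 0.1 0.9] 0.0
```

Emit:
play_rows(
  delta_pos=[
    [-481, -337, 101],
    [-481, -337, 101],
    [-481, -337, 101],
    [-481, -337, 101],
    [-481, -337, 101],
    [-481, -337, 101],
    [-481, -337, 101],
    [-481, -337, 101],
    [-481, -337, 101],
    [-481, -337, 101],
    [-481, -337, 101],
    [-481, -337, 101],
  ],
  rot=[
    [-0.1, 0.1, 61],
    [-0.1, 0.1, 61],
    [-0.1, 0.1, 61],
    [-0.1, 0.1, 61],
    [-0.1, 0.1, 61],
    [-0.1, 0.1, 61],
    [-0.1, 0.1, 61],
    [-0.1, 0.1, 61],
    [-0.1, 0.1, 61],
    [-0.1, 0.1, 61],
    [-0.1, 0.1, 61],
    [-0.1, 0.1, 61],
  ],
  gripper=[100, 100, 100, 100, 100, 100, 100, 100, 100, 100, 100, 100],
)

```text
clock: 1.3
eef_pos: [0.5671, 0.0886, 0.1296]
ee_rot: [[-0.088, 0.996, -0.0], [0.996, 0.088, 0.002], [0.002, -0.0, -1.0]]
contact_force: [-0.3, 1.4, 0.4]
gripper_width: 0.0854
gripper_force: 0.0
```

```bash
python3 -c "
from h import *
go(566.2,90,130,5.1)"
```

```text
t 1.3 tcp [567.1  88.6 129.6] cyaw 5.0 q [-0.61  0.38  0.46  1.89 -0.21  0.92  0.04] DELTA [ 1.5 -0.7 -0.4] ROT [-0.   -0.11 -0.07] w 85.4 F [-0.3  1.4  0.4] 0.0
```

Emit:
play_rows(
  delta_pos=[
    [1.5, -0.7, 30],
    [1.5, -0.7, 55],
    [1.5, -0.7, 68.5],
    [1.5, -0.7, 68.5],
    [1.5, -0.7, 68.5],
    [1.5, -0.7, 68.5],
    [1.5, -0.7, 68.5],
    [1.5, -0.7, 68.5],
    [1.5, -0.7, 68.5],
    [1.5, -0.7, 68.5],
  ],
  rot=[
    [0, 0, 0],
    [0, 0, 0],
    [0, 0, 0],
    [0, 0, 0],
    [0, 0, 0],
    [0, 0, 0],
    [0, 0, 0],
    [0, 0, 0],
    [0, 0, 0],
    [0, 0, 0],
  ],
  gripper=[100, 100, 100, 100, 0, 0, 0, 0, 0, 0],
)

```text
clock: 2.3
eef_pos: [0.5668, 0.0929, 0.063]
ee_rot: [[-0.088, 0.996, 0.002], [0.996, 0.088, 0.003], [0.003, 0.002, -1.0]]
contact_force: [-2.3, 0.4, 6.0]
gripper_width: 0.0218
gripper_force: 58.9
```

```bash
python3 -c "
from h import *
go(566.2,90,150,5.1)
f=grab('side');save(f,'s1.png',(150,180,410,380),2.5)
f=grab('top');save(f,'t1.png',(165,150,445,290),2.8)"
```

```text
t 2.3 tcp [566.8  92.9  63. ] cyaw 5.1 q [-0.58  0.48  0.42  1.92 -0.27  0.79  0.08] DELTA [ -2.6  -0.6 -87. ] ROT [ 0.14 -0.17 -0.03] w 21.8 F [-2.3  0.4  6. ] 58.9
```

View pics/s1.png

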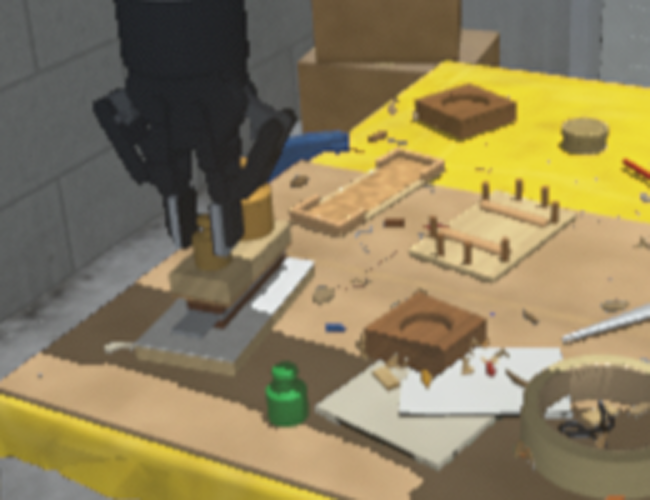

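The gripper holds the small weight at crop pixel (205,240). The large weight is undisturbed behind it. Lifting.

Emit:
play_rows(
  delta_pos=[
    [0, 0, -10],
    [0, 0, -40],
    [0, 0, -60],
    [0, 0, -60],
    [0, 0, -60],
  ],
  rot=[
    [0, 0, 0],
    [0, 0, 0],
    [0, 0, 0],
    [0, 0, 0],
    [0, 0, 0],
  ],
  gripper=[0, 0, 0, 0, 0],
)

```text
clock: 2.9
eef_pos: [0.5654, 0.0924, 0.1215]
ee_rot: [[-0.088, 0.996, 0.0], [0.996, 0.088, 0.002], [0.002, 0.0, -1.0]]
contact_force: [-0.4, 0.2, -1.5]
gripper_width: 0.0216
gripper_force: 59.0
```

```bash
python3 -c "
from h import *
go(429.7,61,121,5.1)
f=grab('side');save(f,'s2.png',(150,150,410,380),2.5); W=world(f)
rep(cluster(W,(.54,.60,.01,.062),.062,.11),'large')
m=cluster(W,(.54,.60,.06,.12),.085,.135);rep(m,'held');print(np.percentile(m[:,2],[1,5,20]))"
```

```text
t 2.9 tcp [565.4  92.4 121.5] cyaw 5.1 q [-0.61  0.39  0.45  1.9  -0.22  0.9   0.04] DELTA [ -19.3 -137.9    0.4] ROT [ 0.02 -0.14 -0.03] w 21.6 F [-0.4  0.2 -1.5] 59.0
large 436 ctr [567.7  45. ] [34.8 28. ] 40.2 med [564.4  49.5  79.8] mean [565.1  48.5  80.5]
held 343 ctr [564.7  94.4] [49.3 21.3] 4.3 med [562.1  97.7 125.9] mean [562.1  96.9 123.8]
[0.10781058 0.10909056 0.11535335]
```

View pics/s2.png

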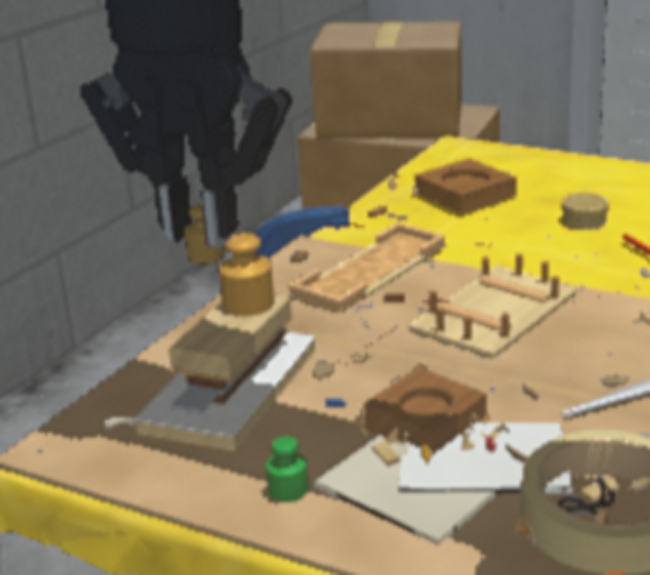

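The small weight hangs upright in the gripper at crop (200,235). The large weight still stands on the caul.

Emit:
play_rows(
  delta_pos=[
    [-6, -45, 0],
    [-12, -92, 0],
    [-17, -138, 0],
    [-17, -138, 0],
    [-17, -138, 40],
    [-17, -138, 65],
    [-17, -138, 65],
    [-17, -138, 65],
    [-17, -138, 65],
  ],
  rot=[
    [0, 0, 0],
    [0, 0, 0],
    [0, 0, 0],
    [0, 0, 0],
    [0, 0, 0],
    [0, 0, 0],
    [0, 0, 0],
    [0, 0, 0],
    [0, 0, 0],
  ],
  gripper=[0, 0, 0, 0, 0, 0, 0, 0, 0],
)

```text
clock: 3.85
eef_pos: [0.4309, 0.0635, 0.0574]
ee_rot: [[-0.088, 0.996, 0.002], [0.996, 0.088, 0.003], [0.002, 0.002, -1.0]]
contact_force: [1.5, 0.0, -1.1]
gripper_width: 0.0218
gripper_force: 59.2
```

```bash
python3 -c "
from h import *
go(429.5,63.5,27,5.1)
f=grab('side');save(f,'s3.png',(210,200,410,360),3.5); W=world(f)
m=cluster(W,(.40,.46,.03,.095),.033,.075);rep(m,'held');print(np.percentile(m[:,2],[1,5,20]))"
```

```text
t 3.85 tcp [430.9  63.5  57.4] cyaw 5.1 q [-0.66  0.26  0.46  2.25 -0.19  0.67  0.02] DELTA [ 0.1 -1.4 30.4] ROT [ 0.12 -0.14 -0.05] w 21.8 F [ 1.5  0.  -1.1] 59.2
held 403 ctr [429.9  66. ] [24.3 49.3] 87.9 med [429.2  69.   63.8] mean [429.   68.3  62.3]
[0.04334659 0.0457676  0.05368447]
```

View pics/s3.png

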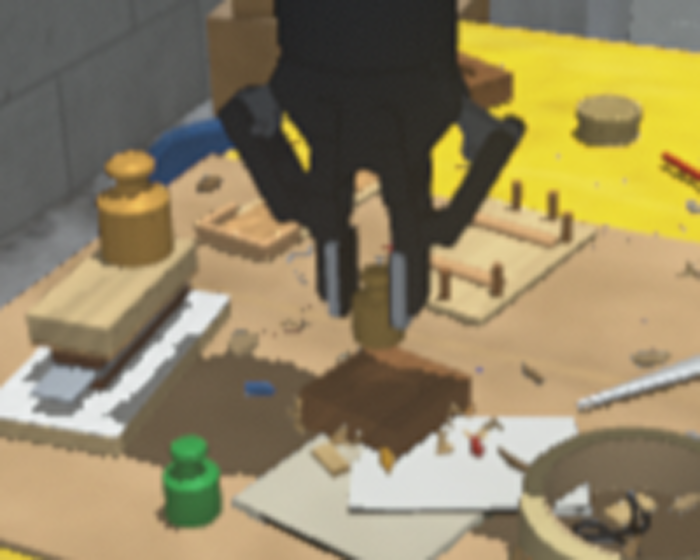

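The weight at crop (378,310) hangs over the seat at (390,395), upright.

Emit:
play_rows(
  delta_pos=[
    [0, -1.4, 12],
    [0, -1.4, 20],
    [0, -1.4, 26],
    [0, -1.4, 30],
    [0, -1.4, 32],
    [0, -1.4, 32],
    [0, -1.4, 32],
  ],
  rot=[
    [0, 0, 0],
    [0, 0, 0],
    [0, 0, 0],
    [0, 0, 0],
    [0, 0, 0],
    [0, 0, 0],
    [0, 0, 0],
  ],
  gripper=[0, 0, 0, 0, 0, 0, 0],
)

```text
clock: 4.6
eef_pos: [0.4279, 0.0632, 0.0249]
ee_rot: [[-0.088, 0.996, -0.002], [0.996, 0.088, 0.002], [0.003, -0.001, -1.0]]
contact_force: [-2.2, -1.2, 5.3]
gripper_width: 0.0218
gripper_force: 60.3
```

```bash
python3 -c "
from h import *
go(429.5,63.5,25,5.1)"
```

```text
t 4.6 tcp [427.9  63.2  24.9] cyaw 5.0 q [-0.63  0.33  0.43  2.26 -0.25  0.6   0.07] DELTA [ 0.2  1.6 -0.1] ROT [-0.08 -0.15 -0.05] w 21.8 F [-2.2 -1.2  5.3] 60.3
```

Emit:
play_rows(
  delta_pos=[
    [0, 1, 0],
    [0, 1, 0],
    [0, 1, 0],
    [0, 1, 0],
    [0, 1, -15],
    [0, 1, -60],
    [0, 1, -105],
    [0, 1, -105],
    [0, 1, -105],
  ],
  rot=[
    [0, 0, 0],
    [0, 0, 0],
    [0, 0, 0],
    [0, 0, 0],
    [0, 0, 0],
    [0, 0, 0],
    [0, 0, 0],
    [0, 0, 0],
    [0, 0, 0],
  ],
  gripper=[100, 100, 100, 100, 100, 100, 100, 100, 100],
)

```text
clock: 5.5
eef_pos: [0.4305, 0.0638, 0.131]
ee_rot: [[-0.088, 0.996, 0.004], [0.996, 0.088, 0.004], [0.004, 0.004, -1.0]]
contact_force: [0.2, -0.4, 0.5]
gripper_width: 0.0855
gripper_force: 0.0
```

```bash
python3 -c "
from h import *
go(570.5,42.2,140,5.1)
f=grab('side');W=world(f);rep(cluster(W,(.40,.46,.03,.095),.028,.09),'placed')
rep(cluster(W,(.54,.60,.01,.062),.062,.11),'large')"
```

```text
t 5.5 tcp [430.5  63.8 131. ] cyaw 5.1 q [-0.73  0.1   0.51  2.21 -0.07  0.84 -0.08] DELTA [-33.9 137.6  -8.6] ROT [ 0.22 -0.24 -0.03] w 85.5 F [ 0.2 -0.4  0.5] 0.0
placed 168 ctr [426.6  61.3] [22.5 22. ] 17.6 med [425.5  62.5  32.8] mean [426.1  62.1  35.8]
large 436 ctr [567.2  44.9] [34.1 27.9] 47.9 med [564.2  49.3  79.6] mean [565.2  48.5  80.5]
```

Emit:
play_rows(
  delta_pos=[
    [-11, 46, -9],
    [-22, 92, -9],
    [-34, 137.5, -9],
    [-34, 137.5, -9],
    [-34, 137.5, -9],
    [-34, 137.5, -9],
  ],
  rot=[
    [0.1, -0.1, 0],
    [0.2, -0.2, 0],
    [0.2, -0.2, 0],
    [0.2, -0.2, 0],
    [0.2, -0.2, 0],
    [0.2, -0.2, 0],
  ],
  gripper=[100, 100, 100, 100, 100, 100],
)

```text
clock: 6.15
eef_pos: [0.5669, 0.0413, 0.1367]
ee_rot: [[-0.088, 0.996, -0.008], [0.996, 0.088, -0.002], [-0.002, -0.008, -1.0]]
contact_force: [-0.1, -0.5, 0.1]
gripper_width: 0.0851
gripper_force: 0.0
```

```bash
python3 -c "
from h import *
go(570.5,42.2,60,5.1)"
```

```text
t 6.15 tcp [566.9  41.3 136.7] cyaw 5.1 q [-0.59  0.37  0.53  1.89 -0.23  0.94  0.14] DELTA [ 0.7  4.2 76.7] ROT [-0.45  0.09 -0.04] w 85.1 F [-0.1 -0.5  0.1] 0.0
```

Emit:
play_rows(
  delta_pos=[
    [0.7, 2, 0],
    [0.7, 2, 35],
    [0.7, 2, 65],
    [0.7, 2, 76],
    [0.7, 2, 76],
    [0.7, 2, 76],
    [0.7, 2, 76],
    [0.7, 2, 76],
  ],
  rot=[
    [0, 0, 0],
    [0, 0, 0],
    [0, 0, 0],
    [0, 0, 0],
    [0, 0, 0],
    [0, 0, 0],
    [0, 0, 0],
    [0, 0, 0],
  ],
  gripper=[100, 100, 100, 100, 100, 100, 100, 100],
)

```text
clock: 6.95
eef_pos: [0.5725, 0.0424, 0.0643]
ee_rot: [[-0.088, 0.996, 0.0], [0.996, 0.088, -0.001], [-0.001, 0.0, -1.0]]
contact_force: [-0.3, -0.7, -0.6]
gripper_width: 0.0854
gripper_force: 0.0
```

```bash
python3 -c "
from h import *
go(570.5,42.2,60,5.1)"
```

```text
t 6.95 tcp [572.5  42.4  64.3] cyaw 5.1 q [-0.55  0.49  0.49  1.92 -0.31  0.8   0.2 ] DELTA [-0.  -2.   4.3] ROT [ 0.01  0.04 -0.04] w 85.4 F [-0.3 -0.7 -0.6] 0.0
```

Emit:
play_rows(
  delta_pos=[
    [0, -2, 3.5],
    [0, -2, 3.5],
    [0, -2, 3.5],
    [0, -2, 3.5],
    [0, -2, 3.5],
    [0, -2, 3.5],
    [0, -2, 3.5],
    [0, -2, -20],
    [0, -2, -60],
    [0, -2, -60],
    [0, -2, -60],
    [0, -2, -60],
  ],
  rot=[
    [0, 0, 0],
    [0, 0, 0],
    [0, 0, 0],
    [0, 0, 0],
    [0, 0, 0],
    [0, 0, 0],
    [0, 0, 0],
    [0, 0, 0],
    [0, 0, 0],
    [0, 0, 0],
    [0, 0, 0],
    [0, 0, 0],
  ],
  gripper=[100, 0, 0, 0, 0, 0, 0, 0, 0, 0, 0, 0],
)

```text
clock: 8.15
eef_pos: [0.5668, 0.0422, 0.1205]
ee_rot: [[-0.089, 0.996, -0.008], [0.996, 0.088, -0.002], [-0.001, -0.008, -1.0]]
contact_force: [-0.8, -0.1, -4.4]
gripper_width: 0.0342
gripper_force: 61.1
```

```bash
python3 -c "
from h import *
go(560.2,-311.6,125,5.1)
f=grab('side');save(f,'s4.png',(150,120,410,330),2.5);W=world(f)
m=cluster(W,(.54,.61,.0,.08),.085,.16);rep(m,'held');print(np.percentile(m[:,2],[1,5,20]))
rep(cluster(W,(.53,.61,0,.13),.044,.056),'caul')"
```

```text
t 8.15 tcp [566.8  42.2 120.5] cyaw 5.1 q [-0.59  0.4   0.53  1.9  -0.25  0.91  0.15] DELTA [-351.8  -38.    -3.8] ROT [-0.46  0.08 -0.02] w 34.2 F [-0.8 -0.1 -4.4] 61.1
held 858 ctr [568.5  46.1] [56.9 27.5] 2.1 med [562.9  51.8 138.9] mean [565.3  50.9 137.4]
[0.11047995 0.11322245 0.1237988 ]
caul 751 ctr [568.   65.2] [44.6 90.5] 4.8 med [565.6  70.9  48.2] mean [565.9  69.7  48. ]
```

View pics/s4.png

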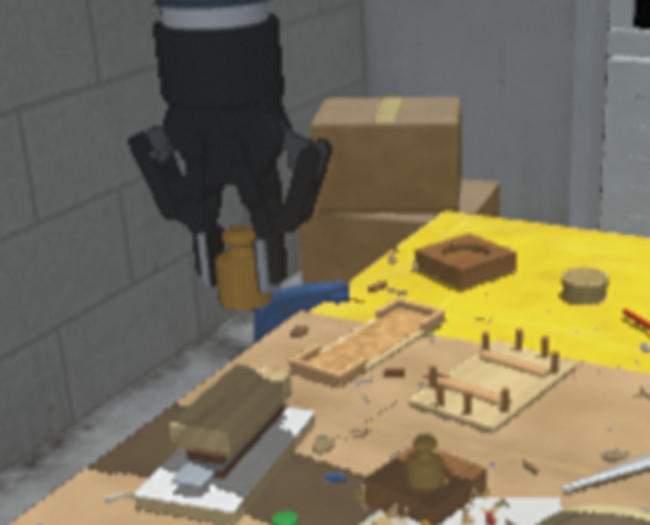

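The large weight is held upright at crop (240,275). The small weight sits seated at (425,465), and the bare caul lies on the handle.

Emit:
play_rows(
  delta_pos=[
    [-30, -3, -4],
    [-75, -8, -4],
    [-120, -13, -4],
    [-165, -18, -4],
    [-210, -23, -4],
    [-255, -28, -4],
    [-300, -33, -4],
    [-335, -36.5, -4],
    [-351, -38, -4],
    [-351, -38, -4],
    [-351, -38, -4],
    [-351, -38, -4],
  ],
  rot=[
    [0, 0, 0],
    [0, 0, 0],
    [0, 0, 0],
    [0, 0, 0],
    [0, 0, 0],
    [0, 0, 0],
    [0, 0, 0],
    [0, 0, 0],
    [0, 0, 0],
    [0, 0, 0],
    [0, 0, 0],
    [0, 0, 0],
  ],
  gripper=[0, 0, 0, 0, 0, 0, 0, 0, 0, 0, 0, 0],
)

```text
clock: 9.4
eef_pos: [0.563, -0.3073, 0.1259]
ee_rot: [[-0.092, 0.996, -0.004], [0.996, 0.092, 0.002], [0.002, -0.004, -1.0]]
contact_force: [0.6, 0.3, -3.2]
gripper_width: 0.0341
gripper_force: 61.0
```

```bash
python3 -c "
from h import *
go(560.2,-311.6,60,5.1)"
```

```text
t 9.4 tcp [ 563.  -307.3  125.9] cyaw 5.3 q [-0.01  0.54  0.59  1.72 -0.34  0.99  0.79] DELTA [-4.2 -2.9 65.9] ROT [-0.24 -0.12  0.17] w 34.1 F [ 0.6  0.3 -3.2] 61.0
```

Emit:
play_rows(
  delta_pos=[
    [-3, -2, 0],
    [-3, -2, 30],
    [-3, -2, 60],
    [-3, -2, 76],
    [-3, -2, 76],
    [-3, -2, 76],
    [-3, -2, 76],
  ],
  rot=[
    [0, 0, 0],
    [0, 0, 0],
    [0, 0, 0],
    [0, 0, 0],
    [0, 0, 0],
    [0, 0, 0],
    [0, 0, 0],
  ],
  gripper=[0, 0, 0, 0, 0, 0, 0],
)

```text
clock: 10.1
eef_pos: [0.562, -0.315, 0.0531]
ee_rot: [[-0.088, 0.996, 0.0], [0.996, 0.088, -0.003], [-0.003, 0.0, -1.0]]
contact_force: [-0.3, -1.0, -3.6]
gripper_width: 0.0338
gripper_force: 61.0
```

```bash
python3 -c "
from h import *
go(560.2,-311.6,23.5,5.1)
f=grab('top');W=world(f);save(f,'t5.png',(300,150,500,300),3.5)
f=grab('side');W=world(f);save(f,'s5.png',(280,150,420,260),5)
for a,b in((.038,.045),(.045,.055)):
  m=cluster(W,(.53,.60,-.35,-.28),a,b);rep(m,'held')
m=cluster(W,(.53,.60,-.35,-.28),.03,.08);print(np.percentile(m[:,2],[1,5,20]))"
```

```text
t 10.1 tcp [ 562.  -315.    53.1] cyaw 5.1 q [ 0.03  0.63  0.54  1.75 -0.41  0.87  0.84] DELTA [ 3.7 -1.5 29.6] ROT [ 0.    0.19 -0.03] w 33.8 F [-0.3 -1.  -3.6] 61.0
held 16 ctr [ 558.3 -305.3] [33.4 13.4] 19.8 med [ 555.3 -302.4   43.4] mean [ 556.7 -305.2   43.4]
held 61 ctr [ 555.7 -306. ] [42.6 16.2] 22.0 med [ 555.6 -302.7   49.6] mean [ 557.5 -304.1   49.9]
[0.04261109 0.04546049 0.05386409]
```

View pics/s5.png

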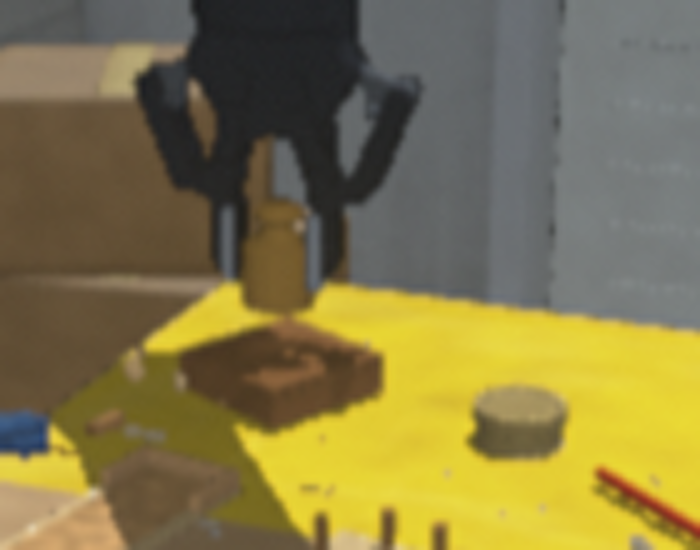

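The weight at crop (280,260) is over the large seat at (280,375). The tin is clear on the right.

Emit:
play_rows(
  delta_pos=[
    [3, -1.5, 5],
    [3, -1.5, 14],
    [3, -1.5, 21],
    [3, -1.5, 26],
    [3, -1.5, 29],
    [3, -1.5, 30.5],
    [3, -1.5, 30.5],
    [3, -1.5, 30.5],
  ],
  rot=[
    [0, 0, 0],
    [0, 0, 0],
    [0, 0, 0],
    [0, 0, 0],
    [0, 0, 0],
    [0, 0, 0],
    [0, 0, 0],
    [0, 0, 0],
  ],
  gripper=[0, 0, 0, 0, 0, 0, 0, 0],
)

```text
clock: 11.0
eef_pos: [0.558, -0.3109, 0.0217]
ee_rot: [[-0.088, 0.996, -0.004], [0.996, 0.088, 0.001], [0.001, -0.004, -1.0]]
contact_force: [-3.9, 3.4, 5.6]
gripper_width: 0.0341
gripper_force: 61.9
```

```bash
python3 -c "
from h import *
go(560.2,-311.6,22.5,5.1)"
```

```text
t 11.0 tcp [ 558.  -310.9   21.7] cyaw 5.0 q [ 0.05  0.67  0.52  1.77 -0.43  0.82  0.86] DELTA [-0.9  2.1 -0.8] ROT [-0.25 -0.06 -0.06] w 34.1 F [-3.9  3.4  5.6] 61.9
```

Emit:
play_rows(
  delta_pos=[
    [0, 1, -0.5],
    [0, 1, -0.5],
    [0, 1, -0.5],
    [0, 1, -0.5],
    [0, 1, -15],
    [0, 1, -60],
    [0, 1, -105],
    [0, 1, -105],
    [0, 1, -105],
  ],
  rot=[
    [0, 0, 0],
    [0, 0, 0],
    [0, 0, 0],
    [0, 0, 0],
    [0, 0, 0],
    [0, 0, 0],
    [0, 0, 0],
    [0, 0, 0],
    [0, 0, 0],
  ],
  gripper=[100, 100, 100, 100, 100, 100, 100, 100, 100],
)

```text
clock: 11.9
eef_pos: [0.5614, -0.3121, 0.1287]
ee_rot: [[-0.088, 0.996, 0.002], [0.996, 0.088, -0.003], [-0.003, 0.002, -1.0]]
contact_force: [-0.7, 0.5, -0.8]
gripper_width: 0.0854
gripper_force: 0.0
```

```bash
python3 -c "
from h import *
go(568.5,66.0,100,5.1)
f=grab('side');W=world(f);rep(cluster(W,(.53,.60,-.35,-.28),.028,.09),'placed');rep(cluster(W,(.53,.60,-.35,-.28),.05,.09),'knob')
rep(cluster(W,(.40,.46,.03,.095),.035,.09),'small');rep(cluster(W,(.53,.61,0,.13),.044,.056),'caul')
f=grab('top');W=world(f);rep(cluster(W,(.53,.61,0,.13),.040,.056),'caul')
rep(cluster(W,(.53,.64,-.03,.15),.0195,.032),'handle vis');rep(cluster(W,(.53,.64,-.03,.015),.022,.042),'wood end')"
```

```text
t 11.9 tcp [ 561.4 -312.1  128.7] cyaw 5.0 q [-0.01  0.53  0.6   1.73 -0.35  0.99  0.8 ] DELTA [376.1  40.3  27.5] ROT [ 0.1   0.19 -0.05] w 85.4 F [-0.7  0.5 -0.8] 0.0
placed 190 ctr [ 555.9 -306.3] [33.5 28.6] 20.9 med [ 554.  -303.4   42.1] mean [ 554.7 -303.6   43.5]
knob 48 ctr [ 555.5 -308.5] [21.  15.1] 19.1 med [ 554.7 -305.7   58.3] mean [ 555.5 -307.1   57.9]
small 68 ctr [427.1  60.1] [14.5 14. ] 9.7 med [426.6  62.   43.9] mean [426.7  61.3  42.9]
caul 756 ctr [568.3  64.8] [45.1 91.7] 5.2 med [565.5  71.7  48.2] mean [565.8  70.1  48. ]
caul 939 ctr [569.3  66.2] [45.3 90.5] 5.4 med [568.6  65.4  49.4] mean [568.4  65.7  49.3]
handle vis 129 ctr [563.7  73.7] [ 42.7 120. ] 6.6 med [563.6 120.4  24.4] mean [564.5  97.   25. ]
wood end 6 ctr [568.9  14.3] [13.9  1.7] 2.4 med [566.   14.9  32.1] mean [567.5  14.6  31.7]
```

Emit:
play_rows(
  delta_pos=[
    [40, 4, 0],
    [85, 9, 0],
    [130, 14, 0],
    [175, 19, 0],
    [220, 24, 0],
    [265, 28, 0],
    [310, 33, 0],
    [350, 37.5, 10],
    [376, 40.5, 27],
    [376, 40.5, 27],
    [376, 40.5, 27],
    [376, 40.5, 27],
  ],
  rot=[
    [0, 0, 0],
    [0, 0, 0],
    [0, 0, 0],
    [0, 0, 0],
    [0, 0, 0],
    [0, 0, 0],
    [0, 0, 0],
    [0, 0, 0],
    [0, 0, 0],
    [0, 0, 0],
    [0, 0, 0],
    [0, 0, 0],
  ],
  gripper=[100, 100, 100, 100, 100, 100, 100, 100, 100, 100, 100, 100],
)

```text
clock: 13.2
eef_pos: [0.5667, 0.0647, 0.0978]
ee_rot: [[-0.086, 0.996, -0.004], [0.996, 0.086, -0.003], [-0.003, -0.004, -1.0]]
contact_force: [-0.4, -0.4, 0.2]
gripper_width: 0.0856
gripper_force: 0.0
```

```bash
python3 -c "
from h import *
go(568.7,65.6,33,5.3)"
```

```text
t 13.2 tcp [566.7  64.7  97.8] cyaw 4.9 q [-0.62  0.43  0.52  1.92 -0.27  0.87  0.13] DELTA [ 0.9  2.3 64.7] ROT [-0.23  0.16 -0.38] w 85.6 F [-0.4 -0.4  0.2] 0.0
```

Emit:
play_rows(
  delta_pos=[
    [0.5, 1, 20],
    [0.5, 1, 45],
    [0.5, 1, 61],
    [0.5, 1, 63],
    [0.5, 1, 63],
    [0.5, 1, 63],
    [0.5, 1, 63],
  ],
  rot=[
    [-0.1, 0.1, -0.3],
    [-0.1, 0.1, -0.3],
    [-0.1, 0.1, -0.3],
    [-0.1, 0.1, -0.3],
    [-0.1, 0.1, -0.3],
    [-0.1, 0.1, -0.3],
    [-0.1, 0.1, -0.3],
  ],
  gripper=[100, 100, 100, 100, 100, 100, 100],
)

```text
clock: 13.9
eef_pos: [0.5689, 0.0675, 0.0363]
ee_rot: [[-0.093, 0.996, 0.001], [0.996, 0.093, 0.001], [0.001, 0.001, -1.0]]
contact_force: [0.3, -0.6, 0.3]
gripper_width: 0.0852
gripper_force: 0.0
```

```bash
python3 -c "
from h import *
go(568.7,65.6,34.5,5.3)"
```

```text
t 13.9 tcp [568.9  67.5  36.3] cyaw 5.3 q [-0.58  0.53  0.47  1.93 -0.34  0.75  0.18] DELTA [-1.8 -0.4  1.8] ROT [ 0.07 -0.05  0.05] w 85.2 F [ 0.3 -0.6  0.3] 0.0
```

Close and lift.

Emit:
play_rows(
  delta_pos=[
    [-1.5, 0, 1.5],
    [-1.5, 0, 1.5],
    [-1.5, 0, 1.5],
    [-1.5, 0, 1.5],
    [-1.5, 0, 1.5],
    [-1.5, 0, 1.5],
    [-1.5, 0, -3],
    [-1.5, 0, -25],
    [-1.5, 0, -50],
    [-1.5, 0, -50],
    [-1.5, 0, -50],
    [-1.5, 0, -50],
  ],
  rot=[
    [0, 0, 0],
    [0, 0, 0],
    [0, 0, 0],
    [0, 0, 0],
    [0, 0, 0],
    [0, 0, 0],
    [0, 0, 0],
    [0, 0, 0],
    [0, 0, 0],
    [0, 0, 0],
    [0, 0, 0],
    [0, 0, 0],
  ],
  gripper=[100, 0, 0, 0, 0, 0, 0, 0, 0, 0, 0, 0],
)

```text
clock: 15.1
eef_pos: [0.5667, 0.066, 0.0839]
ee_rot: [[-0.094, 0.996, -0.004], [0.996, 0.094, 0.0], [0.0, -0.004, -1.0]]
contact_force: [0.3, 0.3, 0.0]
gripper_width: 0.0426
gripper_force: 62.3
```

```bash
python3 -c "
from h import *
go(445,-99.3,90,-10.2)
f=grab('side');save(f,'s6.png',(150,170,410,370),2.5);W=world(f)
rep(cluster(W,(.50,.64,0,.16),.0205,.037),'handle')"
```

```text
t 15.1 tcp [566.7  66.   83.9] cyaw 5.4 q [-0.61  0.45  0.51  1.92 -0.29  0.84  0.15] DELTA [-153.2 -136.6   -5.6] ROT [-2.200e-01  1.000e-02  1.558e+01] w 42.6 F [0.3 0.3 0. ] 62.3
handle 736 ctr [565.9  72.3] [ 26.5 121.9] 6.1 med [562.7  79.9  29.6] mean [563.6  76.9  27.6]
```

View pics/s6.png

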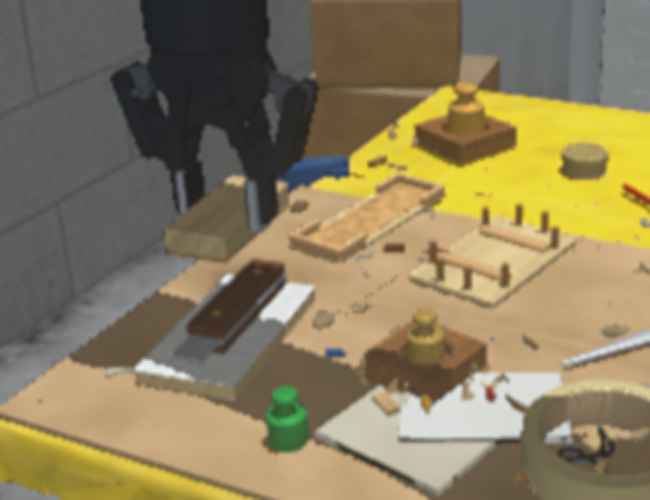

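Both weights are seated, at crop (467,115) and (425,340). The caul is held level, and the handle is undisturbed at (235,300) with its tang towards the viewer.

Emit:
play_rows(
  delta_pos=[
    [-20, -18, -6],
    [-60, -53, -6],
    [-100, -89, -6],
    [-135, -120, -6],
    [-153, -136.5, -6],
    [-153, -136.5, -6],
    [-153, -136.5, -6],
    [-153, -136.5, -6],
    [-153, -136.5, -6],
  ],
  rot=[
    [0, 0, 3],
    [0, 0, 7],
    [0, 0, 11],
    [0, 0, 14],
    [0, 0, 15.6],
    [0, 0, 15.6],
    [0, 0, 15.6],
    [0, 0, 15.6],
    [0, 0, 15.6],
  ],
  gripper=[0, 0, 0, 0, 0, 0, 0, 0, 0],
)

```text
clock: 16.05
eef_pos: [0.4478, -0.0976, 0.0912]
ee_rot: [[0.174, 0.985, -0.001], [0.985, -0.174, 0.0], [0.0, -0.001, -1.0]]
contact_force: [-0.7, -0.1, -1.7]
gripper_width: 0.0426
gripper_force: 62.2
```

```bash
python3 - <<'E'
from h import *
for n in("top","side"):
    f=dict(np.load(n+"0.npz")); W=world(f)
    M=((W[...,0]>.38)&(W[...,0]<.51)&(W[...,1]>-.18)&(W[...,1]<-.02)&(W[...,2]>.016)&(W[...,2]<.03)).astype(np.uint8)
    k,l,st,c=cv2.connectedComponentsWithStats(M,connectivity=8)
    print(n,[(*np.round(W[l==i].mean(0)*1000,1)[:2],int(st[i,4])) for i in range(1,k)])
go(445,-99.3,40,-10.2)
f=grab('side');W=world(f);rep(cluster(W,(.38,.51,-.18,-.03),.075,.099),'caul side')
E
```

```text
top [(np.float64(483.3), np.float64(-70.1), 7), (np.float64(467.3), np.float64(-47.4), 7), (np.float64(470.2), np.float64(-140.1), 7), (np.float64(462.3), np.float64(-129.5), 1), (np.float64(464.4), np.float64(-133.6), 1), (np.float64(447.0), np.float64(-155.3), 5), (np.float64(443.7), np.float64(-43.0), 7), (np.float64(436.0), np.float64(-68.8), 1), (np.float64(433.9), np.float64(-64.6), 1), (np.float64(427.6), np.float64(-66.1), 3), (np.float64(421.0), np.float64(-58.0), 7), (np.float64(422.8), np.float64(-150.5), 7), (np.float64(411.6), np.float64(-119.4), 1), (np.float64(407.4), np.float64(-128.2), 7), (np.float64(406.7), np.float64(-178.7), 3)]
side [(np.float64(445.5), np.float64(-155.1), 13), (np.float64(468.2), np.float64(-141.0), 13), (np.float64(404.9), np.float64(-178.5), 1), (np.float64(421.4), np.float64(-151.4), 13), (np.float64(405.5), np.float64(-128.6), 14), (np.float64(481.8), np.float64(-70.1), 14), (np.float64(465.2), np.float64(-47.5), 12), (np.float64(419.4), np.float64(-58.2), 17), (np.float64(442.4), np.float64(-43.2), 17)]
t 16.05 tcp [447.8 -97.6  91.2] cyaw -10.0 q [-0.48  0.25  0.67  2.19 -0.23  0.77  0.16] DELTA [-2.2 -2.4 51.2] ROT [-0.04 -0.01  0.17] w 42.6 F [-0.7 -0.1 -1.7] 62.2
caul side 227 ctr [431.4 -87.4] [99.5 41.4] 53.7 med [435.7 -57.8  93.7] mean [441.2 -71.1  93.4]
```

Emit:
play_rows(
  delta_pos=[
    [-1.5, -2.5, 10],
    [-1.5, -2.5, 30],
    [-1.5, -2.5, 48],
    [-1.5, -2.5, 51],
    [-1.5, -2.5, 51],
    [-1.5, -2.5, 51],
    [-1.5, -2.5, 51],
  ],
  rot=[
    [0, 0, 0.9],
    [0, 0, 0.9],
    [0, 0, 0.9],
    [0, 0, 0.9],
    [0, 0, 0.9],
    [0, 0, 0.9],
    [0, 0, 0.9],
  ],
  gripper=[0, 0, 0, 0, 0, 0, 0],
)

```text
clock: 16.8
eef_pos: [0.4445, -0.1002, 0.0409]
ee_rot: [[0.193, 0.981, 0.001], [0.981, -0.193, 0.0], [0.001, 0.0, -1.0]]
contact_force: [0.8, -0.0, -0.1]
gripper_width: 0.0422
gripper_force: 62.2
```

```bash
python3 -c "
from h import *
go(444.5,-99.2,16,-10.9)
f=grab('side');W=world(f);save(f,'s7.png',(270,190,430,310),4.5)"
```

```text
t 16.8 tcp [ 444.5 -100.2   40.9] cyaw -11.1 q [-0.42  0.36  0.62  2.21 -0.34  0.66  0.25] DELTA [ 1.  -0.2 24.9] ROT [ 0.02 -0.03 -0.24] w 42.2 F [ 0.8 -0.  -0.1] 62.2
```

View pics/s7.png

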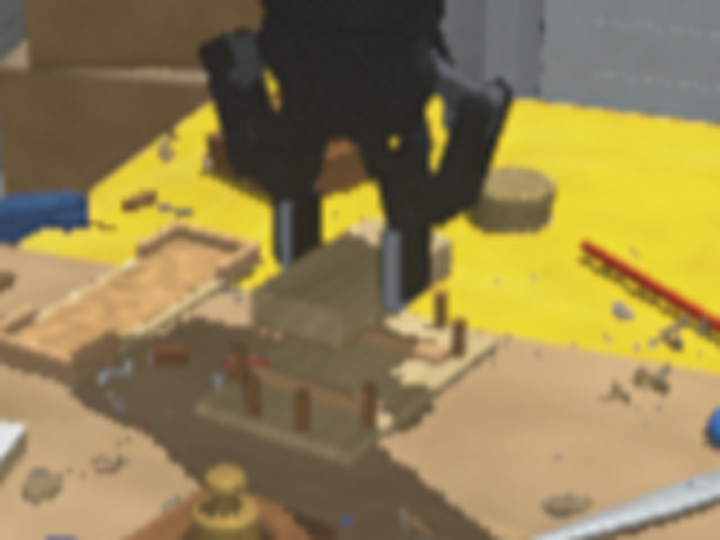

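The caul at crop (350,285) hangs level over the rest, inside the pegs at (245,370) to (460,330). Lowering.

Emit:
play_rows(
  delta_pos=[
    [1, 0, 6],
    [1, 0, 12],
    [1, 0, 17],
    [1, 0, 21],
    [1, 0, 24],
    [1, 0, 26],
    [1, 0, 26],
    [1, 0, 26],
  ],
  rot=[
    [0, 0, -0.2],
    [0, 0, -0.2],
    [0, 0, -0.2],
    [0, 0, -0.2],
    [0, 0, -0.2],
    [0, 0, -0.2],
    [0, 0, -0.2],
    [0, 0, -0.2],
  ],
  gripper=[0, 0, 0, 0, 0, 0, 0, 0],
)

```text
clock: 17.65
eef_pos: [0.4434, -0.0992, 0.0149]
ee_rot: [[0.19, 0.982, -0.003], [0.982, -0.19, 0.002], [0.001, -0.003, -1.0]]
contact_force: [-3.6, 0.6, 10.0]
gripper_width: 0.0425
gripper_force: 63.5
```

```bash
python3 -c "
from h import *
go(444.5,-99.2,16,-10.9)"
```

```text
t 17.65 tcp [443.4 -99.2  14.9] cyaw -11.0 q [-0.38  0.41  0.58  2.22 -0.4   0.61  0.29] DELTA [ 0.2  1.  -1.1] ROT [-0.17 -0.08 -0.06] w 42.5 F [-3.6  0.6 10. ] 63.5
```

Contact with the dowels at the expected height, so release.

Emit:
play_rows(
  delta_pos=[
    [0, 0.5, -1],
    [0, 0.5, -1],
    [0, 0.5, -1],
    [0, 0.5, -1],
    [0, 0.5, -15],
    [0, 0.5, -50],
    [0, 0.5, -80],
    [0, 0.5, -80],
    [0, 0.5, -80],
  ],
  rot=[
    [0, 0, 0],
    [0, 0, 0],
    [0, 0, 0],
    [0, 0, 0],
    [0, 0, 0],
    [0, 0, 0],
    [0, 0, 0],
    [0, 0, 0],
    [0, 0, 0],
  ],
  gripper=[100, 100, 100, 100, 100, 100, 100, 100, 100],
)

```text
clock: 18.55
eef_pos: [0.4452, -0.0991, 0.0953]
ee_rot: [[0.19, 0.982, 0.001], [0.982, -0.19, 0.001], [0.002, 0.001, -1.0]]
contact_force: [-0.3, -0.0, -0.1]
gripper_width: 0.0856
gripper_force: 0.0
```

```bash
python3 -c "
from h import *
f=grab('side');W=world(f);rep(cluster(W,(.38,.51,-.18,-.03),.0265,.036),'caul side')
m=cluster(W,(.38,.51,-.16,-.04),.0265,.05);print(np.percentile(m[:,2],[5,50,95]))
rep(cluster(W,(.50,.64,-.02,.16),.0205,.037),'handle s')
rep(cluster(W,(.50,.64,-.02,.105),.0275,.037),'wood s')
f=grab('top');W=world(f);
rep(cluster(W,(.50,.64,-.02,.16),.0195,.037),'handle t')
rep(cluster(W,(.50,.64,-.02,.105),.0275,.037),'wood t')
go(567.1,60.4,90,6)
"
```

```text
caul side 529 ctr [442.4 -99.8] [90.9 45.4] 78.9 med [441.2 -94.6  29.2] mean [441.4 -96.1  29.2]
[0.02774191 0.0292347  0.03038376]
handle s 728 ctr [566.   72.6] [ 26.4 121.8] 6.1 med [562.7  80.   29.6] mean [563.7  76.9  27.7]
wood s 427 ctr [567.7  59.2] [25.9 94.7] 6.7 med [566.5  62.1  30.3] mean [566.6  61.2  30.2]
handle t 693 ctr [564.1  73.3] [120.  51.] 87.2 med [567.2  71.3  30.6] mean [567.1  71.9  29.8]
wood t 492 ctr [568.9  60.2] [26.8 91.5] 6.8 med [568.9  60.7  31.8] mean [568.8  60.1  31.8]
t 18.65 tcp [443.5 -98.9  93.7] cyaw -10.9 q [-0.5   0.25  0.7   2.19 -0.22  0.77  0.15] DELTA [179.9  91.2   3.5] ROT [ -0.15  -0.04 -16.92] w 85.6 F [-0.5 -0.7 -0.3] 0.0
```

Emit:
play_rows(
  delta_pos=[
    [30, 15, 3],
    [72, 37, 3],
    [114, 58, 3],
    [155, 80, 3],
    [180, 92, 3],
    [180, 92, 3],
    [180, 92, 3],
    [180, 92, 3],
    [180, 92, 3],
  ],
  rot=[
    [0, 0, -3],
    [0, 0, -7],
    [0, 0, -11],
    [0, 0, -15],
    [0, 0, -17.6],
    [0, 0, -17.6],
    [0, 0, -17.6],
    [0, 0, -17.6],
    [0, 0, -17.6],
  ],
  gripper=[100, 100, 100, 100, 100, 100, 100, 100, 100],
)

```text
clock: 19.55
eef_pos: [0.5675, 0.0578, 0.0905]
ee_rot: [[-0.113, 0.994, -0.003], [0.994, 0.113, -0.001], [-0.0, -0.003, -1.0]]
contact_force: [0.3, -0.6, -0.2]
gripper_width: 0.0854
gripper_force: 0.0
```

```bash
python3 -c "
from h import *
go(568.3,60.2,21,6.7)"
```

```text
t 19.55 tcp [567.5  57.8  90.5] cyaw 6.5 q [-0.61  0.45  0.53  1.92 -0.29  0.85  0.18] DELTA [ 2.3  1.3 69.5] ROT [-0.18  0.01 -0.22] w 85.4 F [ 0.3 -0.6 -0.2] 0.0
```

Emit:
play_rows(
  delta_pos=[
    [1.5, 1, 15],
    [1.5, 1, 40],
    [1.5, 1, 60],
    [1.5, 1, 68],
    [1.5, 1, 68],
    [1.5, 1, 68],
    [1.5, 1, 68],
  ],
  rot=[
    [0, 0, -0.2],
    [0, 0, -0.2],
    [0, 0, -0.2],
    [0, 0, -0.2],
    [0, 0, -0.2],
    [0, 0, -0.2],
    [0, 0, -0.2],
  ],
  gripper=[100, 100, 100, 100, 100, 100, 100],
)

```text
clock: 20.25
eef_pos: [0.5706, 0.0616, 0.0241]
ee_rot: [[-0.119, 0.993, 0.001], [0.993, 0.119, 0.001], [0.001, 0.001, -1.0]]
contact_force: [-0.3, -0.2, 0.6]
gripper_width: 0.0857
gripper_force: 0.0
```

```bash
python3 -c "
from h import *
go(568.3,60.2,20.5,6.7)"
```

```text
t 20.25 tcp [570.6  61.6  24.1] cyaw 6.8 q [-0.56  0.55  0.47  1.94 -0.36  0.74  0.24] DELTA [-1.1 -2.5  3.6] ROT [ 0.06 -0.04  0.14] w 85.7 F [-0.3 -0.2  0.6] 0.0
```

Emit:
play_rows(
  delta_pos=[
    [-1, -2, 3.5],
    [-1, -2, 3.5],
    [-1, -2, 3.5],
    [-1, -2, 3.5],
    [-1, -2, 3.5],
    [-1, -2, 3.5],
    [-1, -2, 3.5],
    [-1, -2, -3],
    [-1, -2, -25],
    [-1, -2, -45],
    [-1, -2, -45],
    [-1, -2, -45],
  ],
  rot=[
    [0, 0, 0],
    [0, 0, 0],
    [0, 0, 0],
    [0, 0, 0],
    [0, 0, 0],
    [0, 0, 0],
    [0, 0, 0],
    [0, 0, 0],
    [0, 0, 0],
    [0, 0, 0],
    [0, 0, 0],
    [0, 0, 0],
  ],
  gripper=[100, 0, 0, 0, 0, 0, 0, 0, 0, 0, 0, 0],
)

```text
clock: 21.45
eef_pos: [0.5676, 0.0606, 0.068]
ee_rot: [[-0.12, 0.993, -0.001], [0.993, 0.12, 0.001], [0.001, -0.001, -1.0]]
contact_force: [-0.3, 0.3, -1.3]
gripper_width: 0.0246
gripper_force: 59.4
```

```bash
python3 - <<'E'
from h import *
f=grab('side');W=world(f);save(f,'s8.png',(150,170,410,370),2.5)
rep(cluster(W,(.50,.64,-.02,.16),.05,.085),'held')
m=cluster(W,(.50,.64,-.02,.16),.035,.085);print(np.percentile(m[:,2],[1,5,20]))
for n in("top","side"):
    f=dict(np.load(n+"0.npz")); W=world(f)
    P=cluster(W,(.52,.62,-.215,-.045),.0075,.0125 if n=="side" else .014)
    # keep points inside expected tray outline
    a=np.radians(-9.9);ux=np.array([np.cos(a),np.sin(a)]);uy=np.array([-np.sin(a),np.cos(a)]);d=P[:,:2]-np.array([.566,-.1266])
    k=(abs(d@ux)<.031)&(abs(d@uy)<.078);rep(P[k],n+" tray")
a=np.radians(-10);go(566-12*np.sin(a)*-1*0+0,-126.8,70,-10)
E
```

```text
held 802 ctr [566.4  72.7] [122.4  50.9] 83.6 med [558.3  83.9  76.5] mean [560.1  83.6  74.1]
[0.06037047 0.06218577 0.06952987]
top tray 407 ctr [ 566.9 -126.2] [146.1  53.2] 80.3 med [ 565.9 -128.5    9.7] mean [ 566.1 -127.3   10. ]
side tray 205 ctr [ 566.  -126.9] [149.4  54.3] 80.3 med [565.5 -83.   10.2] mean [ 565.9 -118.7   10.1]
t 21.5 tcp [566.8  60.5  67.3] cyaw 6.9 q [-0.6   0.48  0.51  1.93 -0.32  0.81  0.2 ] DELTA [-185.9  -23.2   -2.8] ROT [-1.700e-01 -1.000e-02  1.688e+01] w 24.6 F [-1.3 -0.5 -1.7] 59.4
```

View pics/s8.png

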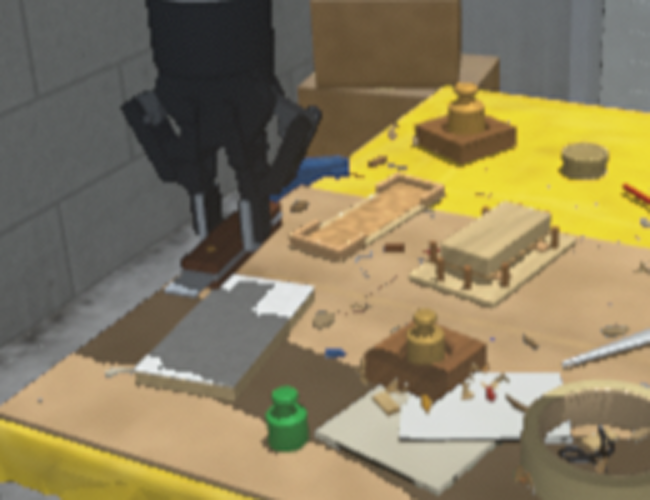

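The caul lies flat between the pegs at crop (500,240). The handle is held level at (225,245). Next, the tray at (370,215).

Emit:
play_rows(
  delta_pos=[
    [-25, -3, -10],
    [-70, -9, -10],
    [-115, -15, -10],
    [-160, -21, -10],
    [-190, -25, -10],
    [-197, -26, -10],
    [-197, -26, -10],
    [-197, -26, -10],
    [-197, -26, -10],
    [-197, -26, -10],
  ],
  rot=[
    [0, 0, 3],
    [0, 0, 6],
    [0, 0, 10],
    [0, 0, 13],
    [0, 0, 16],
    [0, 0, 16.7],
    [0, 0, 16.7],
    [0, 0, 16.7],
    [0, 0, 16.7],
    [0, 0, 16.7],
  ],
  gripper=[0, 0, 0, 0, 0, 0, 0, 0, 0, 0],
)

```text
clock: 22.5
eef_pos: [0.5658, -0.1359, 0.0777]
ee_rot: [[0.167, 0.986, -0.002], [0.986, -0.167, 0.002], [0.001, -0.002, -1.0]]
contact_force: [-0.8, 0.0, -1.5]
gripper_width: 0.0243
gripper_force: 59.3
```

```bash
python3 -c "
from h import *
go(564.4,-138.4,35,-9.8)"
```

```text
t 22.5 tcp [ 565.8 -135.9   77.7] cyaw -9.6 q [-0.33  0.51  0.61  1.9  -0.38  0.85  0.31] DELTA [-2.7 -0.9 42.7] ROT [-0.11 -0.07  0.17] w 24.3 F [-0.8  0.  -1.5] 59.3
```

Emit:
play_rows(
  delta_pos=[
    [-2, -1, 10],
    [-2, -1, 30],
    [-2, -1, 43],
    [-2, -1, 43],
    [-2, -1, 43],
    [-2, -1, 43],
    [-2, -1, 43],
  ],
  rot=[
    [0, 0, 0.1],
    [0, 0, 0.1],
    [0, 0, 0.1],
    [0, 0, 0.1],
    [0, 0, 0.1],
    [0, 0, 0.1],
    [0, 0, 0.1],
  ],
  gripper=[0, 0, 0, 0, 0, 0, 0],
)

```text
clock: 23.2
eef_pos: [0.5649, -0.1403, 0.0359]
ee_rot: [[0.173, 0.985, 0.001], [0.985, -0.173, 0.0], [0.0, 0.0, -1.0]]
contact_force: [0.3, 0.1, -0.6]
gripper_width: 0.0243
gripper_force: 59.3
```

```bash
python3 -c "
from h import *
go(564.4,-138.4,13,-9.8)
f=grab('side');W=world(f);save(f,'s9.png',(230,170,390,290),4.5)"
```

```text
t 23.2 tcp [ 564.9 -140.3   35.9] cyaw -9.9 q [-0.29  0.57  0.57  1.92 -0.43  0.78  0.35] DELTA [ 1.8 -0.9 22.9] ROT [ 0.03 -0.01 -0.14] w 24.3 F [ 0.3  0.1 -0.6] 59.3
```

View pics/s9.png

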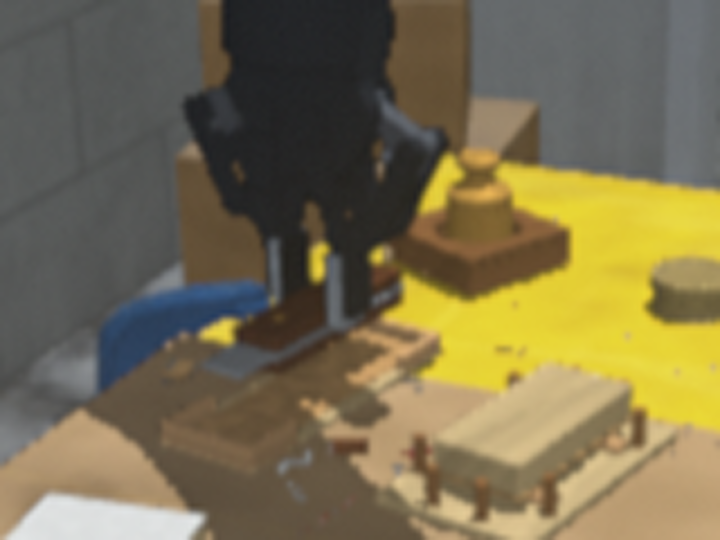

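The handle is over the tray and aligned, with its tang at crop (245,360). Lowering.

Emit:
play_rows(
  delta_pos=[
    [1.5, -0.5, 6],
    [1.5, -0.5, 12],
    [1.5, -0.5, 17],
    [1.5, -0.5, 21],
    [1.5, -0.5, 23],
    [1.5, -0.5, 24],
    [1.5, -0.5, 24],
    [1.5, -0.5, 24],
  ],
  rot=[
    [0, 0, 0],
    [0, 0, 0],
    [0, 0, 0],
    [0, 0, 0],
    [0, 0, 0],
    [0, 0, 0],
    [0, 0, 0],
    [0, 0, 0],
  ],
  gripper=[0, 0, 0, 0, 0, 0, 0, 0],
)

```text
clock: 24.05
eef_pos: [0.5633, -0.1383, 0.0121]
ee_rot: [[0.173, 0.985, -0.003], [0.985, -0.173, 0.002], [0.002, -0.003, -1.0]]
contact_force: [-4.2, 0.9, 8.2]
gripper_width: 0.024
gripper_force: 60.4
```

```bash
python3 -c "
from h import *
go(564.4,-138.4,13,-9.8)
f=grab('side');W=world(f);m=cluster(W,(.53,.60,-.2,-.06),.0185,.03);print(np.percentile(m[:,2],[5,25,50,75,95]))"
```

```text
t 24.05 tcp [ 563.3 -138.3   12.1] cyaw -10.0 q [-0.27  0.61  0.55  1.92 -0.46  0.74  0.37] DELTA [ 0.1  1.1 -0.9] ROT [-0.19 -0.1  -0.15] w 24.0 F [-4.2  0.9  8.2] 60.4
[0.01944961 0.02155868 0.02234446 0.02336292 0.02796148]
```

Emit:
play_rows(
  delta_pos=[
    [0, 0.5, -0.5],
    [0, 0.5, -0.5],
    [0, 0.5, -0.5],
    [0, 0.5, -0.5],
    [0, 0.5, -15],
    [0, 0.5, -60],
    [0, 0.5, -110],
    [0, 0.5, -150],
    [0, 0.5, -150],
    [-150, -60, -150],
    [-150, -60, -150],
    [-150, -60, -150],
  ],
  rot=[
    [0, 0, 0],
    [0, 0, 0],
    [0, 0, 0],
    [0, 0, 0],
    [0, 0, 0],
    [0, 0, 0],
    [0, 0, 0],
    [0, 0, 0],
    [0, 0, 0],
    [0, 0, 0],
    [0, 0, 0],
    [0, 0, 0],
  ],
  gripper=[100, 100, 100, 100, 100, 100, 100, 100, 100, 100, 100, 100],
)

```text
clock: 25.3
eef_pos: [0.4844, -0.2669, 0.1616]
ee_rot: [[0.171, 0.985, -0.0], [0.985, -0.171, 0.0], [0.0, -0.0, -1.0]]
contact_force: [-0.2, -0.9, 0.2]
gripper_width: 0.0856
gripper_force: 0.0
```

```bash
python3 -c "
from h import *
f=grab('side');W=world(f);save(f,'s10.png',(200,170,430,340),3.4)
rep(cluster(W,(.50,.62,-.21,-.03),.0185,.03),'wood');rep(cluster(W,(.50,.62,-.21,-.05),.0125,.03),'handle')
m=cluster(W,(.53,.60,-.2,-.06),.0185,.03);print(np.percentile(m[:,2],[5,25,50,75,95]))
rep(cluster(W,(.39,.48,-.34,-.25),.015,.03),'tin');rep(cluster(W,(.38,.51,-.18,-.03),.0265,.036),'caul')
rep(cluster(W,(.53,.60,-.35,-.28),.05,.09),'Lknob');rep(cluster(W,(.40,.46,.03,.095),.035,.09),'small')
go(0,0,0,0)"
```

```text
wood 296 ctr [ 562.8 -136.8] [97.7 28.8] 80.0 med [ 561.1 -132.5   22. ] mean [ 561.5 -133.    21.9]
handle 460 ctr [ 563.7 -123.7] [146.3  37.1] 76.2 med [ 561.4 -119.7   21.2] mean [ 561.9 -122.9   19.4]
[0.01914947 0.02139057 0.02204412 0.02257938 0.02349616]
tin 103 ctr [ 435.9 -300.4] [38.5 42.3] 18.5 med [ 436.8 -300.1   15.9] mean [ 436.  -299.9   16.1]
caul 528 ctr [442.3 -99.9] [91.1 45.6] 78.5 med [441.2 -94.9  29.3] mean [441.5 -96.1  29.2]
Lknob 48 ctr [ 556.4 -308.6] [19.6 16.2] 6.8 med [ 555.  -306.3   58.3] mean [ 555.8 -307.3   57.8]
small 69 ctr [427.4  60.3] [15. 14.] 63.4 med [426.9  61.6  43.7] mean [426.8  60.9  42.5]
t 25.35 tcp [ 476.7 -277.7  162.2] cyaw -10.7 q [-0.19  0.34  0.75  1.93 -0.27  0.98  0.5 ] DELTA [ 185.4 -519.6  162.4] ROT [ -0.19   0.36 -10.71] w 85.6 F [-4.7 -5.1  0.8] 0.0
```

View pics/s10.png

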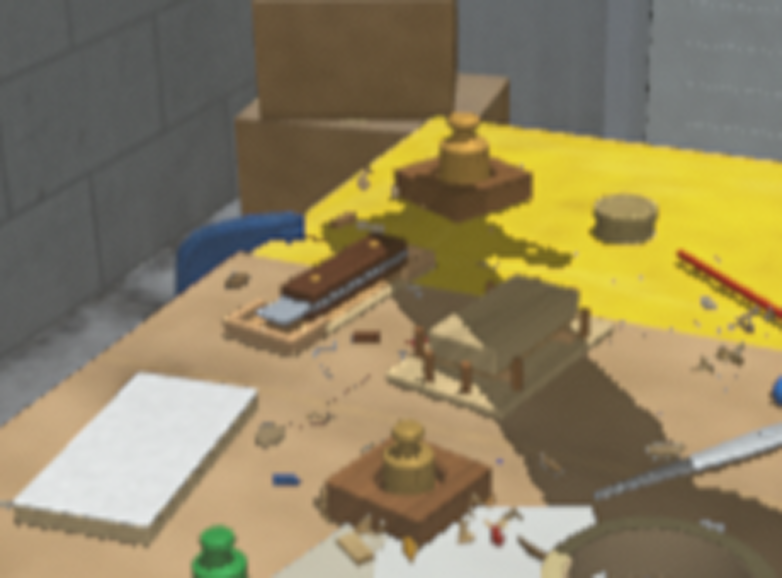

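Everything is in place: both weights seated, the caul between the pegs and the handle flat in the tray. The tin and the green weight have not moved.

Emit:
play_rows(
  delta_pos=[
    [0, 0, 0],
    [0, 0, 0],
    [0, 0, 0],
    [0, 0, 0],
  ],
  rot=[
    [0, 0, 0],
    [0, 0, 0],
    [0, 0, 0],
    [0, 0, 0],
  ],
  gripper=[100, 100, 100, 100],
)

```text
clock: 25.75
eef_pos: [0.4864, -0.2641, 0.1609]
ee_rot: [[0.169, 0.986, -0.001], [0.986, -0.169, 0.001], [0.001, -0.001, -1.0]]
contact_force: [1.1, 1.0, 0.0]
gripper_width: 0.0853
gripper_force: 0.0
```

```bash
python3 -c "
from h import *
print(job.job_done())"
```

```text
the job is handed in; nothing more can be done
None
```

The job is handed in at about 26 s on the robot's clock: both weights are upright in their seats, the caul is flat on its rest between the pegs, the handle is flat in its tray, and the tin was not moved; no verdict came back.

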